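# Check a dry-block heater with the thermometer probe

### The job

Press the open lid of the dry-block heater down past its catch until it is fully shut. Then take the thermometer probe out of its stand and lower its steel stem straight down through the guide hole in the lid, without the probe ever touching the lid or the heater, until the red ring on the stem is level with the top of the lid. Finish while still holding the probe there, hanging free, upright and centred in the hole, and leave the label roll, marker, stamp and pouch where they are.

Things in the scene. Friction and masses are not known exactly. Their poses are not given: they have to be found in the camera images.
- heater: dry-block heater, fixed to the desk: white box 150 (x) x 116 (y) x 70 mm with a blue hinged lid; origin at the centre of its underside, z up, -x is the front with a small dark display, the lid's hinge is on the rear (+x) side. Under the guide hole a 30 mm wide well goes 58 mm down from the box's top (70 mm below the lid's top)
- heater_lid (a joint): angle of the blue lid (134 x 104 x 12 mm) in rad: 0 = fully shut, grows as its front edge lifts; starts at 0.6 to 0.95 and stays where left. It swings with about 1 N at the pad; below about 0.1 rad a sprung ball catch resists with about 6 N at the pad, and below about 0.03 rad the lid snaps shut and stays. A clasp tab 22 mm wide hangs 26 mm below its front edge
- lid_hinge (a point): point on the lid's hinge axis (the heater's y axis), at the middle of the rear of the box, 70 mm above the desk; level with the underside of the shut lid. The orientation is the heater's
- lid_pad (a point): centre of the ribbed black thumb pad (26 x 50 mm) on top of the lid's front edge, where it is pushed; 141 mm in front of the hinge axis and 15 mm above the lid's underside; it moves with the lid
- guide_hole (a point): centre of the 24 mm guide hole (white rim) at the lid's top face, 70 mm in front of the hinge axis and 12 mm above the lid's underside; moves with the lid, its z is the hole's axis; 82 mm above the desk when the lid is shut
- stand: probe stand fixed to the desk: dark base plate 75 x 95 mm, two posts and a grey top plate 44 x 92 mm with a 16 mm hole in its middle, top face 105 mm above the desk; the posts stand at y = +-36 mm and do not rise more than 3 mm above the top plate; origin at the centre of its underside
- probe: wireless thermometer probe, about 60 g, upright in the stand's hole, flange resting on the top plate: yellow round handle 24 mm in diameter from 6 to 64 mm above the origin, below it a black flange 27 mm wide and 6 mm thick, then a steel stem 10 mm in diameter, 88 mm long. Origin on the axis at the flange's underside; z up along the axis
- probe_grip (a point): middle of the yellow handle, on the axis, 36 mm above the probe's origin
- probe_ring (a point): centre of the red ring (6 mm wide) round the steel stem, on the axis, 48 mm below the probe's origin and 40 mm above the tip
- probe_tip (a point): lower end of the steel stem, on the axis, 88 mm below the probe's origin
- label_roll: bystander: white roll of labels, 72 mm in diameter, 42 mm high, origin under its centre
- marker: bystander: white and red marker pen lying on the desk, 128 mm long (y), 17 mm thick, origin under its centre
- stamp: bystander: brown rubber stamp with a turned handle, 27 x 55 x 76 mm, standing, origin under its centre
- pouch: bystander: sealed pouch lying flat, 147 x 186 x 41 mm, origin under its centre
Things that resemble listed ones, but are neither listed nor needed, are in the scene too. Of the things like the probe, leave any that is pink; of the rest the smaller one is meant. There is more than one size of the stand; the job needs the largest.

How it is judged:
By the outcome, as a careful person would: the job done as asked, in the order asked, and still so for the second after the job is handed in, while the arm keeps its last pose, push and grip.
It also fails if it takes over 59 s, if anything falls off the work surface, if the arm or the gripper's body presses on something with over 40 N, if the wrist force passes 120 N, or if a joint passes its speed limit or range.

### The arm

A 6-joint arm with a two-finger parallel gripper is mounted at the origin on a cart in front of the work surface, level with it; the furniture and walls round the work are solid. World frame = base frame: x ahead of the robot, y to its left, z up, the work surface at z = 0. Lengths are in m, angles in rad, forces in N, time in s.
With the tool pointing down it reaches from about 0.3 to 0.95 m from the base axis. Payload 3.1 kg.
Tool frame: the origin (TCP) lies midway between the tips of the shut fingers; the grasp point (between the pads) lies 19 mm behind it; z points along the fingers, y is the line along which they close (so a half turn about z gives the same grasp; the last joint's range is limited). The gripper opens to 85 mm and grips with 20 to 120 N. Pads are 22 mm wide; open, the fingers measure 114 mm over their backs; the gripper's body (76 mm by 85 mm) begins 54 mm behind the grasp point. The pads swing forward as they close: fully open they stand 13 mm farther back than shut.
Start: joints at [-1.349, 0.308, 1.634, -0, 1.2, -0.07], TCP at [0.18, -0.599, 0.231] pointing down, gripper open.
Joint ranges: [-3.06, 3.06], [-0.79, 1.96], [0.05, 2.63], [-1.19, 4.34], [0.05, 2.64], [-2.94, 2.94]. Speed limits (rad/s): [2.79, 2.79, 3.14, 3.14, 3.14, 3.14].

### API

Orientations are given as a rotation vector (axis times angle).
In Python, from workcell import r gives the robot as it stands. The module is installed in compiled form; this text tells all that it offers.
- The arm moves only by the tool apply_moves, never from a script. Its argument "moves" is a list of rows, each a list of 3 entries, a list of its own where there are three numbers: the finger opening in m, from 0 to 0.0854, then the shift along the world's x, y, z in m, then the turn about the world's z in degrees. In form: [[gripper, [dx, dy, dz], turn], ...]. A call has 1 to 12 rows; each row shifts and turns the commanded pose from where the row before left it; what a row does not reach is not made up. A row lasts 1/10 s, in which the tool goes at most 50 mm and 8.59 degrees, less where a joint would pass 70% of its speed; a pose out of reach is approached as far as the arm can. A call with a gripper value outside its range is refused whole. The fingers move at their own pace and stop on an object; the grip force is fixed at half the most. Time passes only in rows, so rows that do not move let the fingers close. It gives the time, the measured TCP pose, the force, the opening and the grip force at its end, in the units of the state.
- r.state(): the state, without advancing time (a new reading comes with each control period).
- r.grab_frame(name): name is "side" or "top" or "wrist"; returns (picture, depth): 400x640x3 uint8, red, green, blue; 400x640 float32, m along the optical axis (not along the pixel's ray), 0 where there is no reading.
- r.get_calibration(name): a dict with "K" (3x3 intrinsics, pixels), "D" ([k1, k2, p1, p2, k3] as OpenCV has them; the pictures are not rectified), "extrinsics" (4x4, takes a point from world to camera coordinates). Camera axes: x right, y down, z forward; pixel columns grow to the right and rows downward; lengths in m; the calibration is good to about 2 mm. A picture is of the moment at which its call begins: read the wrist's pose just before it. get_calibration takes no time and is no camera call; for the wrist camera it gives the pose at the moment of the call.
- r.job_done(): hands the job in; it is judged then, once.
The state is a dict: "clock": time; "joint_pos": joint angles; "qd": joint speeds; "joint_torque": joint torques, N m; "tool_pos": TCP position; "tool_rot": TCP orientation; "wrist_force": force on the tool from outside, world axes, zero at the start; "wrist_torque": the same for the moment, N m; "gripper_width": opening from 0.0 (shut) to 1.0 (fully open); "gripper_force": force on a finger pad.
Only numpy, scipy, OpenCV 4.12 (cv2) and the standard library are available. Lean on these libraries where they do the work, as an engineer would, in place of code of your own. Each camera call takes 0.05 s, during which the arm holds its last target. There are 200 camera calls.

## Working session

There is one attempt and no reset: what is moved stays moved. The work goes in short steps, Python scripts to look and compute and a tool call to move; the robot and the scene stay as the last step left them, time stands still between calls to the robot, and variables do not carry over. Pictures are saved under pics/ and viewed, at most 10 in all, crops included, and the job is handed in when it is done.

Besides the shell and the picture viewer there is one more tool, called after "Request:" as name([rows], argument=value, ...), one row to a line, values as JSON. apply_moves: Moves the arm, as the interface text tells. Its arguments: {"type":"object","properties":{"moves":{"type":"array","items":{"type":"array"}}},"required":["moves"]}

```bash
mkdir -p pics; cat > h.py <<'E'
import numpy as np, cv2
from workcell import r
def grab(n):
    c=r.get_calibration(n); im,d=r.grab_frame(n)
    return im,d,c
def save(im,f): cv2.imwrite('pics/'+f,im[:,:,::-1])
def cloud(d,c):
    K=np.array(c['K']);D=np.array(c['D']);E=np.array(c['extrinsics'])
    v,u=np.mgrid[0:400,0:640]
    p=cv2.undistortPoints(np.stack([u,v],-1).reshape(-1,1,2).astype(float),K,D).reshape(400,640,2)
    P=np.concatenate([p*d[...,None],d[...,None]],-1)
    W=(P-E[:3,3])@E[:3,:3]
    W[d<=0]=np.nan
    return W
def ray(c,px,z):
    K=np.array(c['K']);D=np.array(c['D']);E=np.array(c['extrinsics'])
    p=cv2.undistortPoints(np.array(px,float).reshape(-1,1,2),K,D).reshape(-1,2)
    dirs=np.c_[p,np.ones(len(p))]@E[:3,:3]; o=-E[:3,:3].T@E[:3,3]
    return o+dirs*((z-o[2])/dirs[:,2])[:,None]
E
python3 - <<'E'
from h import *
print(r.state())
for n in ('side','top'):
    im,d,c=grab(n); save(im,n+'0.png'); np.savez(n+'0.npz',im=im,d=d,K=c['K'],D=c['D'],extrinsics=c['extrinsics'])
    E=np.array(c['extrinsics']); print(n,-E[:3,:3].T@E[:3,3],E[2,:3])
E
```

```text
{'clock': 0.0, 'joint_pos': array([-1.34869506e+00,  3.09017938e-01,  1.63522185e+00, -1.56199962e-05,
        1.19966928e+00, -6.97086306e-02]), 'qd': array([ 4.78213897e-05, -1.75510565e-04, -4.21109991e-04,  7.42355298e-04,
        1.71365876e-04,  3.18581654e-04]), 'joint_torque': array([ 1.57031791e-03, -4.15245295e+01, -2.76662904e+01, -2.01215812e-04,
        1.02324667e-02,  3.95967232e-07]), 'tool_pos': array([ 0.17958438, -0.59777537,  0.23002219]), 'tool_rot': array([-3.10592705e+00, -4.56422494e-01,  2.99550320e-04]), 'wrist_force': array([-0.11254568,  0.45070016,  0.29102258]), 'wrist_torque': array([-0.00013529, -0.01608458, -0.00660374]), 'gripper_force': 0.0, 'gripper_width': 0.9968678790932007}
side [0.41760539 0.91389603 0.82975842] [ 0.1047702  -0.79025972 -0.60374893]
top [ 0.29984059 -0.04028207  1.69531199] [ 0.15035579  0.001228   -0.98863119]
```

View pics/side0.png

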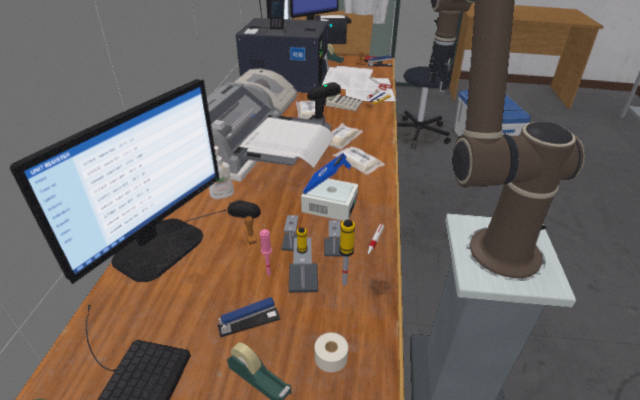

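View pics/top0.png

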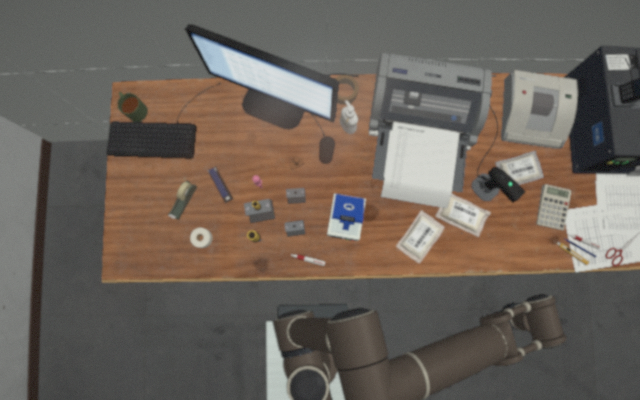

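Side view: the heater with its open blue lid is at about (330,190). A probe sits in the biggest stand at (302,240–290), and a larger yellow decoy is at (347,240). The top view shows the heater at (347,215), the stand at (258,210) and the probe at (256,205).

```bash
python3 - <<'E'
from h import *
for n in ('side','top'):
    z=np.load(n+'0.npz'); im=z['im'];d=z['d'];W=cloud(d,z)
    hsv=cv2.cvtColor(im,cv2.COLOR_RGB2HSV)
    blue=cv2.inRange(hsv,(100,120,60),(125,255,255))>0
    yel=cv2.inRange(hsv,(18,120,80),(35,255,255))>0
    ok=np.isfinite(W).all(-1)&(W[...,0]>.25)&(W[...,0]<.8)&(abs(W[...,1])<.45)
    for nm,m in (('blue',blue),('yel',yel)):
        k,lab,st,ce=cv2.connectedComponentsWithStats((m&ok).astype(np.uint8))
        for i in range(1,k):
            if st[i,4]<12: continue
            P=W[lab==i]; print(n,nm,st[i],P.mean(0).round(3),np.percentile(P,5,0).round(3),np.percentile(P,95,0).round(3))
            if nm=='blue' and st[i,4]>150:
                q=P-P.mean(0); nrm=np.linalg.svd(q)[2][2]; nrm*=np.sign(nrm[2]); print('  normal',nrm.round(3),'tilt',np.arccos(nrm[2]).round(3))
    # stuff above desk near stands
    R=ok&(W[...,2]>.095)&(W[...,2]<.112)
    k,lab,st,ce=cv2.connectedComponentsWithStats(R.astype(np.uint8))
    for i in range(1,k):
        if st[i,4]>30: P=W[lab==i]; print(n,'z~.105',st[i],P.mean(0).round(3),P.min(0).round(3),P.max(0).round(3))
    R=ok&(W[...,2]>.064)&(W[...,2]<.076)&(hsv[...,1]<60)
    k,lab,st,ce=cv2.connectedComponentsWithStats(R.astype(np.uint8))
    for i in range(1,k):
        if st[i,4]>30: P=W[lab==i]; print(n,'z~.07',st[i],P.mean(0).round(3),P.min(0).round(3),P.max(0).round(3))
im=np.load('side0.npz')['im'][130:310,220:400]; a=cv2.resize(im,None,fx=2.2*1,fy=2.2,interpolation=cv2.INTER_CUBIC)
im=np.load('top0.npz')['im'][170:260,230:380]; b=cv2.resize(im,(396,238),interpolation=cv2.INTER_CUBIC)
save(np.hstack([a,cv2.copyMakeBorder(b,0,a.shape[0]-238,0,0,0)]),'crop0.png')
E
```

```text
side blue [304 154  47  39 467] [ 0.535 -0.128  0.139] [ 0.478 -0.189  0.085] [ 0.589 -0.087  0.187]
  normal [ 0.672 -0.189  0.716] tilt 0.772
side blue [222 298  51  25 413] [0.659 0.334 0.052] [0.612 0.307 0.045] [0.705 0.361 0.059]
  normal [0.058 0.153 0.987] tilt 0.164
side yel [397 205   3  14  19] [ 0.304 -0.143  0.001] [ 0.301 -0.182 -0.001] [ 0.307 -0.111  0.004]
side yel [340 221  15  33 393] [0.447 0.188 0.171] [0.433 0.181 0.132] [0.462 0.196 0.21 ]
side yel [296 228  11  24 206] [0.556 0.18  0.144] [0.546 0.174 0.115] [0.566 0.187 0.171]
side yel [398 236   3  11  14] [ 0.304 -0.008  0.001] [ 0.302 -0.029 -0.001] [0.306 0.014 0.003]
side yel [400 343   3  10  13] [0.304 0.35  0.   ] [ 0.301  0.338 -0.001] [0.306 0.359 0.001]
side yel [400 368   3  13  21] [0.305 0.416 0.   ] [ 0.303  0.402 -0.001] [0.307 0.426 0.002]
side z~.105 [298 133  13  11  45] [ 0.645 -0.409  0.096] [ 0.622 -0.447  0.095] [ 0.667 -0.369  0.099]
side z~.105 [282 144  21  13  68] [ 0.674 -0.307  0.096] [ 0.637 -0.359  0.095] [ 0.709 -0.28   0.099]
side z~.105 [307 168  16  23  79] [ 0.571 -0.131  0
[... 850 characters left out ...]
99 -0.282  0.106]
top z~.105 [405 143   8  16  35] [ 0.748 -0.369  0.098] [ 0.72  -0.385  0.095] [ 0.775 -0.357  0.102]
top z~.105 [335 196  29  11 105] [ 0.567 -0.15   0.103] [ 0.547 -0.2    0.096] [ 0.586 -0.1    0.112]
top z~.105 [244 199  27  17 262] [0.551 0.175 0.105] [0.524 0.129 0.095] [0.58  0.222 0.112]
top z~.07 [286 188  19  10  65] [0.604 0.04  0.073] [0.591 0.01  0.066] [0.623 0.074 0.076]
top z~.07 [381 190  51  14 225] [ 0.583 -0.362  0.071] [ 0.559 -0.45   0.064] [ 0.609 -0.269  0.076]
top z~.07 [327 218  35  21 362] [ 0.47  -0.131  0.07 ] [ 0.438 -0.192  0.064] [ 0.513 -0.07   0.076]
top z~.07 [286 221  18   9  52] [0.491 0.041 0.074] [0.474 0.015 0.067] [0.503 0.076 0.076]
```

View pics/crop0.png

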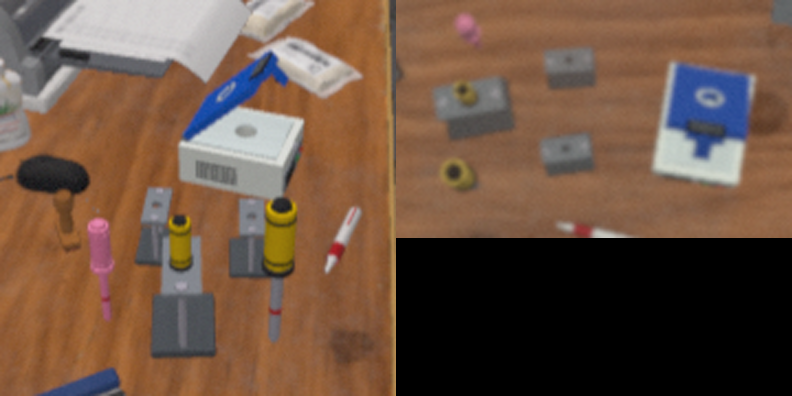

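The crop confirms that the small yellow probe in the largest stand is the target. The large yellow one and the pink one are decoys. The lid is open at about 0.77 rad with the pad at its front edge. Next I'll get the heater's yaw and position.

```bash
python3 - <<'E'
from h import *
for n in ('side','top'):
    z=np.load(n+'0.npz'); im=z['im'];W=cloud(z['d'],z); x,y,zz=np.moveaxis(W,-1,0)
    m=(zz>.06)&(zz<.08)&(x>.4)&(x<.63)&(y<-.03)&(y>-.24)
    k,lab,st,_=cv2.connectedComponentsWithStats(m.astype(np.uint8)); i=1+st[1:,4].argmax()
    P=W[lab==i]; print(n,cv2.minAreaRect(P[:,:2].astype(np.float32)),P[:,2].mean())
    # dark pad on lid
    m=(zz>.15)&(zz<.2)&(x>.4)&(x<.56)&(y<-.05)&(y>-.24)&(im.max(-1)<75)
    print(' pad',m.sum(),np.median(W[m],0).round(3), W[m].min(0).round(3),W[m].max(0).round(3))
    # stand top
    m=(zz>.099)&(zz<.112)&(x>.5)&(x<.61)&(y>.1)&(y<.24)
    print(' stand',cv2.minAreaRect(W[m][:,:2].astype(np.float32)))
    # top of the yellow/black probe
    m=(zz>.165)&(zz<.18)&(x>.5)&(x<.61)&(y>.1)&(y<.24)
    print(' probe top',m.sum(),W[m].mean(0),W[m].min(0),W[m].max(0))
E
```

```text
side ((0.5199441313743591, -0.13869398832321167), (0.12373869866132736, 0.15631569921970367), 79.07654571533203) 0.06833887976983845
 pad 11 [ 0.496 -0.118  0.189] [ 0.491 -0.136  0.18 ] [ 0.506 -0.11   0.192]
 stand ((0.555995523929596, 0.17555345594882965), (0.043812066316604614, 0.09484551846981049), 8.536782264709473)
 probe top 64 [0.55626929 0.17794186 0.17224752] [0.5457254  0.16653321 0.16662763] [0.56746595 0.18845986 0.17715115]
top ((0.5157307386398315, -0.14013507962226868), (0.11608804762363434, 0.15565955638885498), 79.25059509277344) 0.0689055995627255
 pad 18 [ 0.492 -0.142  0.188] [ 0.488 -0.156  0.18 ] [ 0.499 -0.116  0.193]
 stand ((0.5528647303581238, 0.17506495118141174), (0.044542741030454636, 0.09233799576759338), 8.686722755432129)
 probe top 34 [0.55265165 0.17409063 0.1720868 ] [0.5412254  0.16326494 0.16627745] [0.56218111 0.18394353 0.17775942]
```

Request:
apply_moves([
  [0, [0.02, 0.03, 0], -2],
  [0, [0.026, 0.037, 0], -2.5],
  [0, [0.026, 0.037, 0], -2.5],
  [0, [0.026, 0.037, 0], -2.5],
  [0, [0.026, 0.037, 0], -2.5],
  [0, [0.026, 0.037, 0], -2.5],
  [0, [0.026, 0.037, 0], -2.5],
  [0, [0.026, 0.037, 0], -2.5],
  [0, [0.026, 0.037, 0], -2.5],
  [0, [0.026, 0.037, 0], -2.5],
  [0, [0.026, 0.037, 0], -2.5],
  [0, [0.02, 0.03, 0], -1],
])

```text
clock: 1.3
tool_pos: [0.4806, -0.1663, 0.231]
tool_rot: [-3.126, 0.309, 0.0]
wrist_force: [-0.4, -0.3, 1.7]
gripper_width: 0.0
gripper_force: 0.0
```

Request:
apply_moves([
  [0, [0.016, 0.029, 0], 0],
  [0, [0, 0, -0.015], 0],
  [0, [0, 0, -0.01], 0],
  [0, [0, 0, 0], 0],
])

```text
clock: 1.7
tool_pos: [0.4938, -0.139, 0.2039]
tool_rot: [-3.125, 0.309, 0.008]
wrist_force: [1.0, -0.1, -0.3]
gripper_width: -0.001
gripper_force: 0.0
```

```bash
python3 - <<'E'
from h import *
print(r.state()['tool_pos'])
im,d,c=grab('side'); a=cv2.resize(im[130:230,260:420],(640,400),interpolation=cv2.INTER_CUBIC); save(a,'s1.png')
E
```

```text
[ 0.49383004 -0.13899866  0.20391574]
```

View pics/s1.png

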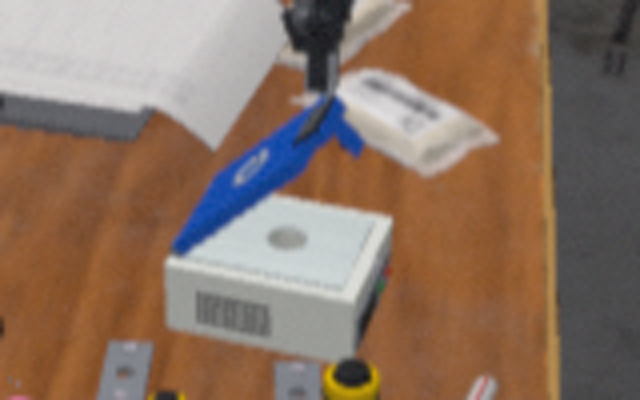

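The side view shows the fingertips directly above the front end of the black pad at (320,90), so I'll press along the lid's arc.

Request:
apply_moves([
  [0, [0.006, 0.002, 0], 0],
  [0, [0, 0, -0.015], 0],
  [0, [0, 0.001, -0.015], 0],
  [0, [-0.01, 0.002, -0.011], 0],
  [0, [0, 0, 0], 0],
])

```text
clock: 2.25
tool_pos: [0.4901, -0.1345, 0.1641]
tool_rot: [-3.125, 0.311, 0.005]
wrist_force: [-0.5, -0.1, -0.3]
gripper_width: 0.003
gripper_force: 0.0
```

Request:
apply_moves([
  [0, [-0.009, 0.002, -0.012], 0],
  [0, [-0.009, 0.002, -0.012], 0],
  [0, [-0.007, 0.001, -0.013], 0],
  [0, [-0.006, 0.001, -0.013], 0],
  [0, [-0.004, 0.001, -0.012], 0],
  [0, [0, 0, 0], 0],
])

```text
clock: 2.85
tool_pos: [0.4541, -0.1267, 0.1011]
tool_rot: [-3.125, 0.309, 0.008]
wrist_force: [-0.2, 0.4, -0.3]
gripper_width: 0.001
gripper_force: 0.0
```

```bash
python3 - <<'E'
from h import *
im,d,c=grab('side'); W=cloud(d,c); a=cv2.resize(im[130:230,260:420],(640,400),interpolation=cv2.INTER_CUBIC); save(a,'s2.png')
hsv=cv2.cvtColor(im,cv2.COLOR_RGB2HSV); m=(cv2.inRange(hsv,(100,120,60),(125,255,255))>0)&(W[...,0]<.7)&(W[...,1]<0)&(W[...,1]>-.25)
P=W[m]; P=P[(P[:,2]>.07)]; n=np.linalg.svd(P-P.mean(0))[2][2]; print(len(P),P.mean(0),np.arccos(abs(n[2])),n, P.max(0),P.min(0)); s=r.state(); print(s['tool_pos'],s['wrist_force'])
E
```

```text
811 [ 0.51850485 -0.1280021   0.08906669] 0.09974456581329583 [ 0.09836621 -0.01549568  0.99502963] [ 0.59059322 -0.07313391  0.15748703] [ 0.43258449 -0.20339863  0.07004821]
[ 0.45546174 -0.12717034  0.1021989 ] [-0.05721438 -0.33285592  0.87561903]
```

View pics/s2.png

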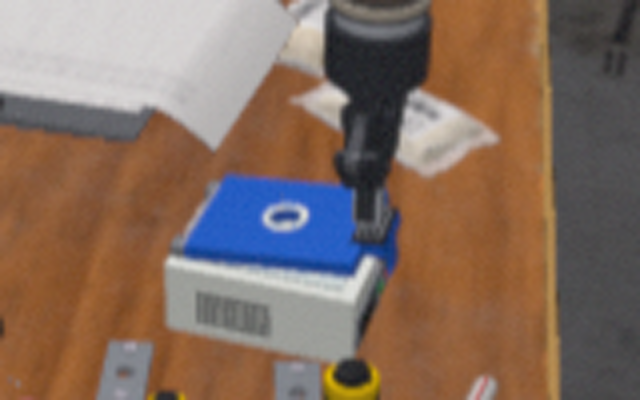

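The lid is at about 0.1 rad, with the fingers on the pad at (370,225). Now I'll push it past the catch.

Request:
apply_moves([
  [0, [-0.001, 0, -0.005], 0],
  [0, [-0.001, 0, -0.005], 0],
  [0, [-0.001, 0, -0.004], 0],
  [0, [0, 0, -0.003], 0],
  [0, [0, 0, -0.002], 0],
  [0, [0, 0, 0], 0],
])

```text
clock: 3.5
tool_pos: [0.4545, -0.1277, 0.0846]
tool_rot: [3.126, -0.309, 0.002]
wrist_force: [-0.6, 0.4, 3.4]
gripper_width: 0.004
gripper_force: 1.6
```

Request:
apply_moves([
  [0, [0, 0, -0.002], 0],
  [0, [0, 0, -0.001], 0],
  [0, [0, 0, 0], 0],
  [0, [0, 0, 0], 0],
])

```text
clock: 3.9
tool_pos: [0.4546, -0.1278, 0.0843]
tool_rot: [-3.126, 0.309, 0.0]
wrist_force: [-6.0, 2.7, 21.1]
gripper_width: -0.0
gripper_force: 11.0
```

The push stalled at z = 84 mm with 21 N, so the lid looks shut. I'll retreat and verify while heading for the probe.

Request:
apply_moves([
  [0, [0, 0, 0.02], 0],
  [0, [0, 0, 0.045], 0],
  [0.0854, [0, 0, 0.045], 0],
  [0.0854, [0, 0, 0.045], 0],
  [0.0854, [0, 0, 0.04], 0],
  [0.0854, [0.02, 0.02, 0], 0],
  [0.0854, [0, 0, 0], 0],
])

```text
clock: 4.6
tool_pos: [0.4763, -0.1069, 0.2784]
tool_rot: [3.127, -0.307, 0.009]
wrist_force: [-0.7, 0.0, -1.0]
gripper_width: 0.85
gripper_force: 0.0
```

```bash
python3 - <<'E'
from h import *
im,d,c=grab('wrist'); save(im,'w1.png'); np.savez('w1.npz',im=im,d=d,**{k:c[k] for k in('K','D','extrinsics')})
E=np.array(c['extrinsics']); print(-E[:3,:3].T@E[:3,3],E[2,:3])
for n in('side','top'):
    im,d,c=grab(n); np.savez(n+'1.npz',im=im,d=d,**{k:c[k] for k in('K','D','extrinsics')}); W=cloud(d,c); hsv=cv2.cvtColor(im,cv2.COLOR_RGB2HSV)
    m=(cv2.inRange(hsv,(100,120,60),(125,255,255))>0)&(W[...,0]<.7)&(W[...,1]<0)&(W[...,1]>-.25)&(W[...,2]<.1)&(W[...,2]>.075)
    P=W[m]; nn=np.linalg.svd(P-P.mean(0))[2][2]; print(n,len(P),P.mean(0),np.arccos(abs(nn[2])),nn)
    print(cv2.minAreaRect(P[:,:2].astype(np.float32)))
E
```

```text
[ 0.55717912 -0.12226262  0.42173336] [-0.31179771  0.06308465 -0.94805196]
side 856 [ 0.51624207 -0.13137149  0.08153468] 0.00732475575167477 [1.00996665e-04 7.32399392e-03 9.99973174e-01]
((0.5083843469619751, -0.1362181305885315), (0.11079424619674683, 0.1540968269109726), 78.35369110107422)
top 144 [ 0.46361341 -0.12953375  0.08306079] 0.014844929807336982 [-0.01185493 -0.008934   -0.99988982]
((0.4638887345790863, -0.1262824982404709), (0.08642642945051193, 0.03288429602980614), 84.05195617675781)
```

View pics/w1.png

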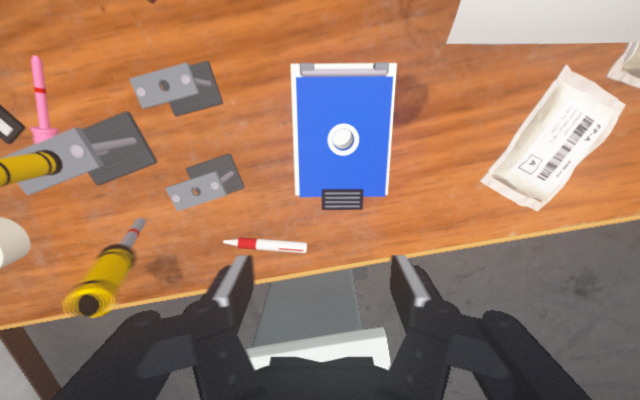

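The wrist view shows the lid flush and shut, with the hole at (343,139), the pad at (342,199), and the stand and probe at left around (60,165). The fitted tilt is 0.007 rad. Now measure the hole precisely, plus the probe.

```bash
cat >> h.py <<'E'
def hole(im,c,box,up=6):
    """white rim of the guide hole: hull of the white blob inside the blue lid, ray to z=.082"""
    x0,y0,x1,y1=box; g=cv2.resize(im[y0:y1,x0:x1],None,fx=up,fy=up,interpolation=cv2.INTER_CUBIC)
    hsv=cv2.cvtColor(g,cv2.COLOR_RGB2HSV); m=(hsv[...,1]<110).astype(np.uint8)
    k,lab,st,ce=cv2.connectedComponentsWithStats(m)
    H,Wd=m.shape; best=min(range(1,k),key=lambda i:np.hypot(ce[i,0]-Wd/2,ce[i,1]-H/2) if st[i,4]>200 else 1e9)
    ct=max(cv2.findContours((lab==best).astype(np.uint8),cv2.RETR_EXTERNAL,cv2.CHAIN_APPROX_NONE)[0],key=cv2.contourArea)
    e=cv2.fitEllipse(cv2.convexHull(ct)); px=[(e[0][0]+.5)/up-.5+x0,(e[0][1]+.5)/up-.5+y0]
    cp=np.array([ct[:,0,:]/up+[x0,y0]]).reshape(-1,2); w=ray(c,cp,.082)
    return px,np.array(e[1])/up,ray(c,px,.082)[0],np.ptp(w,axis=0)
E
python3 - <<'E'
from h import *
z=np.load('w1.npz'); im=z['im']; print('wrist',hole(im,z,(315,112,372,168)))
z1=np.load('side1.npz'); print('side',hole(z1['im'],z1,(320,175,344,193)))
# lid from wrist
W=cloud(z['d'],z)
hsv=cv2.cvtColor(im,cv2.COLOR_RGB2HSV)
b=cv2.inRange(hsv,(100,120,60),(125,255,255)); ct=max(cv2.findContours(b,0,2)[0],key=cv2.contourArea)
rw=ray(z,ct[:,0,:],.082)[:,:2].astype(np.float32); print('lid rect',cv2.minAreaRect(rw), W[b>0][:,2].mean())
# stand top plate from wrist depth
x,y,zz=np.moveaxis(W,-1,0); m=(zz>.098)&(zz<.112)&(x>.48)&(x<.62)&(y>.1)&(y<.25)
print('stand',m.sum(),cv2.minAreaRect(W[m][:,:2].astype(np.float32)))
E
```

```text
wrist ([342.87410227457684, 139.14105478922525], array([32.10162608, 32.84744008]), array([ 0.51522006, -0.13866603,  0.082     ]), array([3.65917604e-02, 3.65934939e-02, 1.11022302e-16]))
side ([331.40882619222003, 185.86997858683267], array([ 7.84176509, 11.78653844]), array([ 0.51740394, -0.1421047 ,  0.082     ]), array([3.59790079e-02, 3.99597145e-02, 2.22044605e-16]))
lid rect ((0.5142824649810791, -0.13852833211421967), (0.10244198888540268, 0.13304011523723602), 79.10603332519531) nan
stand 2723 ((0.5551631450653076, 0.17514586448669434), (0.04485440254211426, 0.0952121913433075), 9.005449295043945)
```

Request:
apply_moves([
  [0.0854, [0.011, 0.04, 0], 0],
  [0.0854, [0.011, 0.04, 0], 0],
  [0.0854, [0.011, 0.04, 0], 0],
  [0.0854, [0.011, 0.04, 0], 0],
  [0.0854, [0.011, 0.04, 0], 0],
  [0.0854, [0.011, 0.04, 0], 0],
  [0.0854, [0.011, 0.04, 0], 0],
  [0.0854, [0, 0, 0], 0],
  [0.0854, [0, 0, 0], 0],
])

```text
clock: 5.65
tool_pos: [0.5499, 0.1722, 0.2746]
tool_rot: [3.125, -0.306, -0.005]
wrist_force: [-0.4, -0.5, -0.2]
gripper_width: 1.001
gripper_force: 0.0
```

```bash
python3 - <<'E'
from h import *
s=r.state(); print(s['tool_pos'],s['tool_rot'])
im,d,c=grab('wrist'); save(im,'w2.png'); np.savez('w2.npz',im=im,d=d,**{k:c[k] for k in('K','D','extrinsics')})
W=cloud(d,c); x,y,zz=np.moveaxis(W,-1,0)
m=(zz>.098)&(zz<.109)&(x>.48)&(x<.62)&(y>.1)&(y<.25); print('stand',m.sum(),cv2.minAreaRect(W[m][:,:2].astype(np.float32)))
m=(zz>.16)&(zz<.18)&(abs(x-.555)<.03)&(abs(y-.175)<.03); print('top',m.sum(),W[m].mean(0),W[m].min(0),W[m].max(0))
hsv=cv2.cvtColor(im,cv2.COLOR_RGB2HSV); m=(cv2.inRange(hsv,(18,120,80),(35,255,255))>0)&(abs(x-.555)<.03)&(abs(y-.175)<.03); print('yel',m.sum(),np.percentile(W[m],[1,50,99],axis=0))
E
```

```text
[0.5498723  0.17221535 0.2746066 ] [ 3.12462473 -0.30601772 -0.00459541]
stand 2630 ((0.554940402507782, 0.17578163743019104), (0.0444975271821022, 0.09187082201242447), 9.471339225769043)
top 592 [0.55784023 0.1748851  0.17028358] [0.54426828 0.1633735  0.16010188] [0.56787995 0.18680073 0.17544205]
yel 575 [[0.54527956 0.16409833 0.11630378]
 [0.56377899 0.17347824 0.16699025]
 [0.56775894 0.18631982 0.17335277]]
```

View pics/w2.png

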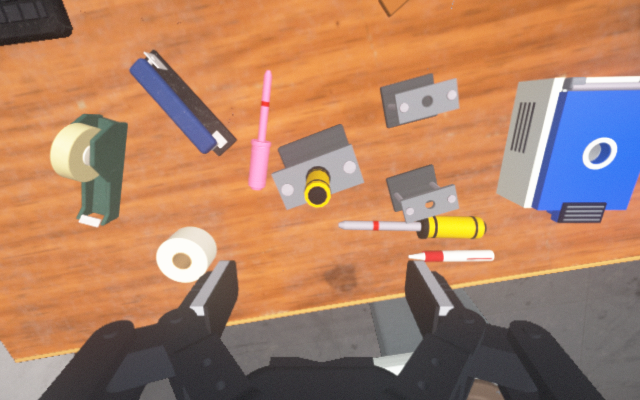

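The wrist view shows the target probe upright in its stand, cap at (318,190). The large yellow decoy now lies at (410,228) beside the marker. It had been balanced on its tip and toppled on its own while the arm was far away. I'll check whether it is still rolling while I align over the probe.

Request:
apply_moves([
  [0.0854, [0.006, 0.003, -0.02], 0],
  [0.0854, [0, 0, -0.02], 0],
  [0.0854, [0, 0, 0], 0],
])

```text
clock: 6.0
tool_pos: [0.554, 0.1729, 0.2326]
tool_rot: [3.123, -0.312, -0.012]
wrist_force: [-0.3, -0.7, -0.4]
gripper_width: 1.002
gripper_force: 0.0
```

```bash
python3 - <<'E'
from h import *
s=r.state(); print(s['clock'],s['tool_pos'])
z=np.load('w2.npz')
def dec(im,d,c,nm):
    W=cloud(d,c); x,y,zz=np.moveaxis(W,-1,0); hsv=cv2.cvtColor(im,cv2.COLOR_RGB2HSV)
    m=(cv2.inRange(hsv,(20,140,80),(32,255,255))>0)&(x<.52)&(x>.3)&(y<.3)&(y>-.05)
    print(nm,m.sum(),W[m].mean(0).round(4),W[m].min(0).round(3),W[m].max(0).round(3))
    m=(zz>.16)&(zz<.18)&(abs(x-.555)<.03)&(abs(y-.175)<.03)
    if m.sum(): print('  top',m.sum(),W[m].min(0),W[m].max(0))
    m=(cv2.inRange(hsv,(0,150,80),(6,255,255))>0)&(x<.45)&(x>.3)&(y<.2)&(y>-.15); print('  red',m.sum(),W[m].mean(0).round(4))
dec(z['im'],z['d'],z,'w2')
for n in('wrist','side','side'):
    im,d,c=grab(n); dec(im,d,c,n)
z=np.load('side0.npz'); dec(z['im'],z['d'],z,'side0')
z=np.load('side1.npz'); dec(z['im'],z['d'],z,'side1')
E
```

```text
6.0 [0.55396874 0.17286437 0.23258395]
w2 1097 [0.428  0.0023 0.0302] [ 0.405 -0.049 -0.001] [0.49  0.202 0.036]
  top 592 [0.54426828 0.1633735  0.16010188] [0.56787995 0.18680073 0.17544205]
  red 207 [0.3824 0.0379 0.015 ]
wrist 1312 [0.4286 0.0024 0.0305] [ 0.383 -0.047 -0.001] [0.485 0.211 0.038]
  top 807 [0.54454017 0.16343365 0.16054084] [0.56800165 0.18680709 0.17612216]
  red 225 [0.3852 0.039  0.0147]
side 205 [0.4222 0.0035 0.0334] [ 0.402 -0.039  0.018] [0.444 0.046 0.041]
  top 87 [0.54497433 0.16650306 0.16004844] [0.56784187 0.18724219 0.17921221]
  red 19 [0.3934 0.0513 0.0179]
side 204 [0.4224 0.0037 0.0336] [ 0.404 -0.041  0.019] [0.444 0.045 0.041]
  top 82 [0.54523825 0.1656901  0.16027087] [0.56774295 0.18642546 0.1778789 ]
  red 18 [0.3898 0.0473 0.0178]
side0 383 [0.4473 0.191  0.1734] [0.432 0.173 0.127] [0.464 0.198 0.214]
  top 86 [0.54547037 0.16653321 0.16002392] [0.56746595 0.18845986 0.17715115]
  red 16 [0.3961 0.0674 0.0244]
side1 407 [0.4285 0.1109 0.154 ] [ 0.41  -0.049  0.001] [0.452 0.137 0.193]
  top 83 [0.54531797 0.16494996 0.16024744] [0.56793198 0.18737965 0.17772918]
  red 21 [0.4086 0.0912 0.0323]
```

The decoy is at rest on the desk. Descending on the probe now.

Request:
apply_moves([
  [0.0854, [0.001, 0.001, -0.03], 0],
  [0.0854, [0, 0, -0.03], 0],
  [0.0854, [0, 0, -0.025], 0],
  [0.0854, [0, 0, -0.02], 0],
  [0.0854, [0, 0, 0], 0],
  [0.0854, [0, 0, 0], 0],
])

```text
clock: 6.75
tool_pos: [0.5586, 0.1763, 0.1325]
tool_rot: [-3.126, 0.309, -0.002]
wrist_force: [0.1, -1.0, 0.0]
gripper_width: 1.004
gripper_force: 0.0
```

Request:
apply_moves([
  [0.0854, [-0.001, -0.001, -0.01], 0],
  [0.0854, [0, 0, 0], 0],
])

```text
clock: 6.95
tool_pos: [0.5568, 0.1753, 0.1216]
tool_rot: [-3.126, 0.309, -0.001]
wrist_force: [-0.1, 0.1, -0.1]
gripper_width: 1.0
gripper_force: 0.0
```

```bash
python3 - <<'E'
from h import *
for i in range(4):
    r.grab_frame('side'); print(r.state()['tool_pos'].round(4),r.state()['tool_rot'].round(4))
E
```

```text
[0.5568 0.1753 0.1217] [-3.1262e+00  3.0890e-01 -5.0000e-04]
[0.557  0.1754 0.1218] [-3.1261e+00  3.0890e-01 -1.2000e-03]
[0.5571 0.1755 0.1219] [-3.1261e+00  3.0870e-01 -1.6000e-03]
[0.5572 0.1755 0.1219] [-3.126e+00  3.087e-01 -1.600e-03]
```

Request:
apply_moves([
  [0.05, [0, 0, 0], 0],
  [0.03, [0, 0, 0], 0],
  [0.028, [0, 0, 0], 0],
  [0.015, [0, 0, 0], 0],
  [0.01, [0, 0, 0], 0],
  [0.01, [0, 0, 0], 0],
  [0.01, [0, 0, 0], 0],
  [0.01, [0, 0, 0], 0],
])

```text
clock: 7.95
tool_pos: [0.5569, 0.1754, 0.1214]
tool_rot: [-3.126, 0.309, -0.0]
wrist_force: [0.4, 0.2, 1.5]
gripper_width: 0.267
gripper_force: 58.6
```

Gripped: width is 0.267 × 85 ≈ 23 mm at 59 N. Lifting straight up.

Request:
apply_moves([
  [0.01, [0, 0, 0.008], 0],
  [0.01, [0, 0, 0.015], 0],
  [0.01, [0, 0, 0.02], 0],
  [0.01, [0, 0, 0.02], 0],
  [0.01, [0, 0, 0.02], 0],
  [0.01, [0, 0, 0.025], 0],
  [0.01, [0, 0, 0.02], 0],
  [0.01, [0, 0, 0.01], 0],
  [0.01, [0, 0, 0], 0],
])

```text
clock: 8.85
tool_pos: [0.5581, 0.1757, 0.2621]
tool_rot: [-3.125, 0.309, -0.007]
wrist_force: [-0.3, -0.4, -0.5]
gripper_width: 0.263
gripper_force: 58.7
```

```bash
python3 - <<'E'
from h import *
s=r.state(); print(s['tool_pos'],s['gripper_width'],s['wrist_force'])
A=cv2.resize(grab('side')[0][150:310,260:420],(400,400),interpolation=cv2.INTER_CUBIC)
B=cv2.resize(grab('wrist')[0],(400,250)); B=cv2.copyMakeBorder(B,0,150,0,0,0)
save(np.hstack([A,B]),'s3.png')
E
```

```text
[0.55808292 0.17571982 0.26206717] 0.26338647683526334 [-0.33254048 -0.3830097  -0.54806051]
```

View pics/s3.png

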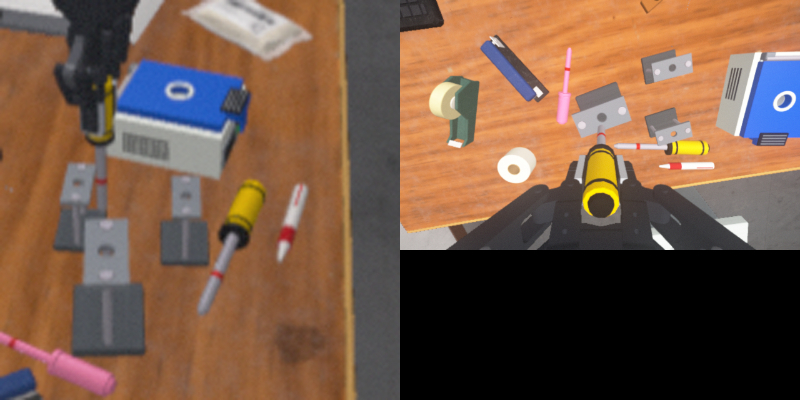

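The side view shows the probe hanging upright, clear of the stand, with its red ring at (100,182). Now moving over the hole.

Request:
apply_moves([
  [0.01, [-0.002, -0.014, 0], 0],
  [0.01, [-0.004, -0.03, 0], 0],
  [0.01, [-0.005, -0.035, 0], 0],
  [0.01, [-0.005, -0.035, 0], 0],
  [0.01, [-0.005, -0.035, 0], 0],
  [0.01, [-0.005, -0.035, 0], 0],
  [0.01, [-0.005, -0.035, 0], 0],
  [0.01, [-0.005, -0.035, 0], 0],
  [0.01, [-0.004, -0.035, 0], 0],
  [0.01, [-0.002, -0.017, 0], 0],
  [0.01, [0, -0.008, 0], 0],
  [0.01, [0, 0, 0], 0],
])

```text
clock: 10.15
tool_pos: [0.5138, -0.1396, 0.2582]
tool_rot: [-3.126, 0.312, 0.003]
wrist_force: [0.6, 0.3, -0.8]
gripper_width: 0.268
gripper_force: 58.8
```

```bash
python3 - <<'E'
from h import *
s=r.state(); print(s['tool_pos'],s['tool_rot'],s['gripper_width'],s['wrist_force'])
fs=[]
for n in('side','wrist'):
    im,d,c=grab(n); np.savez(n+'3.npz',im=im,d=d,**{k:c[k] for k in('K','D','extrinsics')}); fs.append(im)
A=cv2.resize(fs[0][120:230,280:390],(400,400),interpolation=cv2.INTER_CUBIC)
B=cv2.resize(fs[1][80:400,160:480],(400,400))
save(np.hstack([A,B]),'s4.png')
E
```

```text
[ 0.51384747 -0.13959199  0.25824526] [-3.12563126e+00  3.12084513e-01  3.01536503e-03] 0.26806673183325797 [ 0.5685704   0.32925993 -0.82928087]
```

View pics/s4.png

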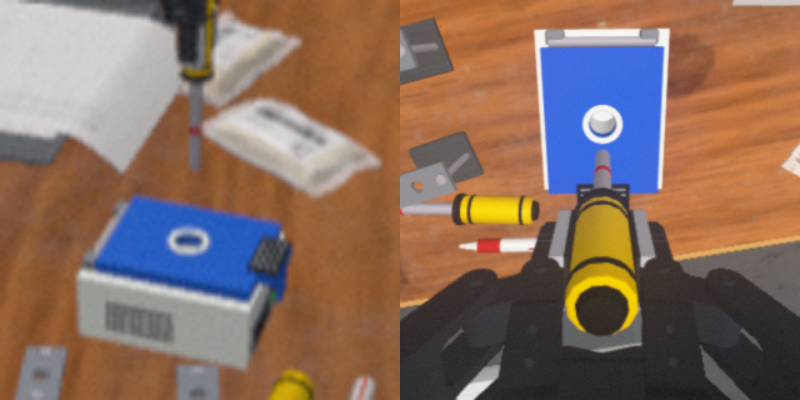

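The side view shows the stem hanging vertically above the hole, with the ring at about (333.6,155.8) and the hole at about (332,186). The wrist view shows the tip in line with the hole. Next I'll triangulate the ring and the tip against the hole.

```bash
cat >> h.py <<'E'
def rayod(c,px):
    K=np.array(c['K']);D=np.array(c['D']);E=np.array(c['extrinsics'])
    p=cv2.undistortPoints(np.array(px,float).reshape(1,1,2),K,D).reshape(2)
    d=np.r_[p,1]@E[:3,:3]; return -E[:3,:3].T@E[:3,3], d/np.linalg.norm(d)
def tri(c1,p1,c2,p2):
    o1,d1=rayod(c1,p1);o2,d2=rayod(c2,p2)
    t=np.linalg.lstsq(np.c_[d1,-d2],o2-o1,rcond=None)[0]; a=o1+t[0]*d1;b=o2+t[1]*d2
    return (a+b)/2,a-b
def redring(im,box):
    x0,y0,x1,y1=box; g=im[y0:y1,x0:x1].astype(float)
    w=np.clip(g[...,0]-g[...,1:].max(-1)-25,0,None); g_=w/w.sum(); yy,xx=np.mgrid[y0:y1,x0:x1]
    return [(g_*xx).sum(),(g_*yy).sum()],w.sum()
E
python3 - <<'E'
from h import *
S=np.load('side3.npz');Wr=np.load('wrist3.npz')
def pr(c,P): return cv2.projectPoints(np.array(P,float).reshape(1,3),cv2.Rodrigues(np.array(c['extrinsics'])[:3,:3])[0],np.array(c['extrinsics'])[:3,3],np.array(c['K']),np.array(c['D']))[0].ravel()
ps,w=redring(S['im'],(327,150,341,161)); pw,w2=redring(Wr['im'],(310,205,334,222)); print(ps,w,pw,w2)
print('ring',*tri(S,ps,Wr,pw))
# wrist stem rows: width & centre
g=Wr['im'].astype(int)
for v in range(198,240,4):
    row=g[v,290:355]; b=(row[:,2]-row[:,0]); xs=np.where(b<40)[0]+290; print(v,(xs.min(),xs.max(),len(xs)) if len(xs) else None,end=' ')
g=S['im'].astype(int); print()
for v in range(146,170,2): print(v,g[v,326:342].tolist() if v in(152,162) else '',end='')
hs=hole(S['im'],S,(320,175,344,193)); hw=hole(Wr['im'],Wr,(305,160,337,198)); print('\nhole',hs,hw,tri(S,hs[0],Wr,hw[0]))
for h in (0.082,): pass
s=r.state()['tool_pos']; print('expected ring at TCP z', s[2]+.019-.036-.048, pr(S,[s[0],s[1],.193]),pr(Wr,[s[0],s[1],.193]))
E
```

```text
[np.float64(331.5733752620545), np.float64(155.2604821802935)] 1908.0 [np.float64(321.9286798179059), np.float64(214.11785533636822)] 1977.0
ring [ 0.5180694  -0.13867608  0.19442073] [ 0.00150589  0.00047    -0.00053835]
198 None 202 (np.int64(318), np.int64(325), 8) 206 (np.int64(317), np.int64(326), 10) 210 (np.int64(317), np.int64(327), 11) 214 (np.int64(316), np.int64(327), 12) 218 (np.int64(316), np.int64(328), 13) 222 (np.int64(316), np.int64(327), 12) 226 (np.int64(316), np.int64(327), 12) 230 (np.int64(302), np.int64(342), 41) 234 (np.int64(302), np.int64(342), 41) 238 (np.int64(290), np.int64(354), 65) 
146 148 150 152 [[128, 84, 54], [134, 88, 58], [135, 88, 57], [133, 86, 56], [129, 84, 52], [133, 89, 64], [111, 98, 98], [112, 108, 113], [106, 100, 104], [116, 90, 78], [135, 94, 68], [149, 113, 95], [164, 136, 125], [177, 154, 144], [190, 177, 171], [199, 187, 185]]154 156 158 160 162 [[134, 88, 63], [135, 89, 62], [136, 89, 61], [138, 90, 58], [143, 93, 57], [138, 94, 66], [114, 106, 109], [108, 105, 111], [106, 98, 103], [120, 81, 60], [131, 79, 42], [132, 78, 37], [137, 85, 43], [141, 86, 44], [147, 88, 46], [143, 91, 48]]164 166 168 
hole ([331.4051030476888, 185.8764559427897], array([ 7.82160505, 11.82143911]), array([ 0.51741159, -0.14206855,  0.082     ]), array([3.59790079e-02, 4.00162441e-02, 2.22044605e-16])) ([321.6543718973796, 178.95410792032877], array([31.67681122, 32.6689326 ]), array([ 0.51572931, -0.13839975,  0.082     ]), array([0.03638343, 0.03595985, 0.        ])) (array([ 0.51674387, -0.13845527,  0.08469379]), array([ 0.00063656,  0.00016752, -0.00015161]))
expected ring at TCP z 0.19360778738665313 [333.07869343 155.77244701] [321.6178419  217.11140329]
```

Request:
apply_moves([
  [0.01, [0.0025, 0, -0.01], 0],
  [0.01, [0, 0, -0.02], 0],
  [0.01, [0, 0, -0.015], 0],
  [0.01, [0, 0, -0.005], 0],
  [0.01, [0, 0, 0], 0],
  [0.01, [0, 0, 0], 0],
])

```text
clock: 10.85
tool_pos: [0.5177, -0.1385, 0.2095]
tool_rot: [3.126, -0.308, 0.001]
wrist_force: [0.4, 0.2, 0.2]
gripper_width: 0.268
gripper_force: 58.8
```

```bash
python3 - <<'E'
from h import *
for n in('side','wrist'):
    im,d,c=grab(n); np.savez(n+'4.npz',im=im,d=d,**{k:c[k] for k in('K','D','extrinsics')})
    if n=='side': S=im
    else: Wm=im
s=r.state(); print(s['clock'],s['tool_pos'],s['tool_rot'])
A=cv2.resize(S[150:205,305:360],(400,400),interpolation=cv2.INTER_CUBIC)
B=cv2.resize(Wm[140:260,260:380],(400,400),interpolation=cv2.INTER_CUBIC); save(np.hstack([A,B]),'s5.png')
def pr(c,P): return cv2.projectPoints(np.array(P,float).reshape(-1,3),cv2.Rodrigues(np.array(c['extrinsics'])[:3,:3])[0],np.array(c['extrinsics'])[:3,3],np.array(c['K']),np.array(c['D']))[0].reshape(-1,2)
c4=np.load('side4.npz'); w4=np.load('wrist4.npz'); x,y,z=s['tool_pos']
print('pred ring,tip side',pr(c4,[[x,y,z-.0646],[x,y,z-.1046]]),'wrist',pr(w4,[[x,y,z-.0646],[x,y,z-.1046]]))
print('hole .5155,-.139 side',pr(c4,[.5155,-.139,.082]),'wrist',pr(w4,[.5155,-.139,.082]))
print(hole(S,c4,(320,175,344,193))[:3],hole(Wm,w4,(305,160,337,198))[:3])
g=S.astype(int)
for v in range(162,182,2): print(v,(g[v,326:342,2]-g[v,326:342,0]).tolist())
E
```

```text
10.95 [ 0.51801387 -0.13875338  0.21020924] [ 3.1259896e+00 -3.0850824e-01  2.7754208e-03]
pred ring,tip side [[331.5195829  169.15643197]
 [331.24989673 180.16618974]] wrist [[322.42100853 217.88095878]
 [322.26115059 201.13682404]]
hole .5155,-.139 side [[331.91246051 186.49251114]] wrist [[322.94431328 195.74975749]]
([331.4225845336914, 185.87831242879233], array([ 7.7715594 , 11.83858109]), array([ 0.51735687, -0.142066  ,  0.082     ])) ([321.2317771911621, 191.9079564412435], array([27.95722453, 35.05263011]), array([ 0.51962136, -0.13813611,  0.082     ]))
162 [-72, -73, -75, -74, -39, 0, 3, -21, -83, -89, -95, -93, -94, -95, -99, -95]
164 [-78, -74, -78, -79, -41, 0, -1, -26, -79, -82, -82, -87, -99, -102, -98, -96]
166 [-87, -87, -91, -85, -42, 2, 3, -23, -79, -82, -82, -92, -98, -99, -100, -98]
168 [-88, -90, -93, -87, -40, -17, -4, -32, -84, -82, -85, -90, -94, -97, -93, -95]
170 [-83, -88, -93, -86, -68, -78, -63, -61, -81, -83, -83, -89, -88, -95, -97, -93]
172 [-86, -91, -91, -83, -27, -3, -3, -40, -71, -78, -81, -85, -86, -90, -92, -93]
174 [-68, -74, -80, -76, -21, 1, -3, -35, -76, -83, -84, -83, -90, -93, -96, -90]
176 [111, 108, 83, 54, 15, 3, 1, -4, -31, -40, -58, -67, -72, -92, -92, -86]
178 [158, 152, 154, 140, 62, 9, 17, 90, 137, 146, 134, 112, 101, 57, 51, 36]
180 [158, 152, 153, 149, 112, 70, 95, 143, 152, 155, 154, 153, 152, 155, 153, 156]
```

View pics/s5.png

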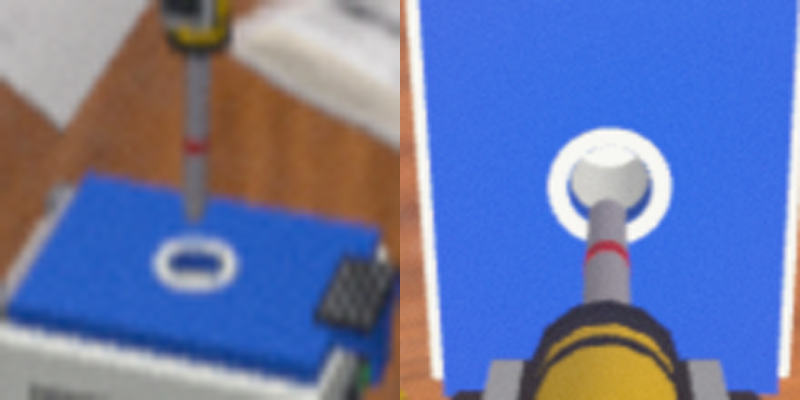

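The side view shows the tip just above the hole: stem at u≈331.6 and hole at 331.4. In the wrist view the stem is about 1 mm left of the hole's centre. Both views call for a shift of roughly 1 mm back and 0.6 mm to -y. I'll make that shift and let the arm settle.

Request:
apply_moves([
  [0.01, [-0.001, -0.0006, 0], 0],
  [0.01, [0, 0, 0], 0],
  [0.01, [0, 0, 0], 0],
  [0.01, [0, 0, 0], 0],
  [0.01, [0, 0, 0], 0],
])

```text
clock: 11.45
tool_pos: [0.5163, -0.1392, 0.2093]
tool_rot: [-3.126, 0.309, -0.0]
wrist_force: [0.5, -1.4, 0.0]
gripper_width: 0.262
gripper_force: 58.8
```

Request:
apply_moves([
  [0.01, [0.0005, 0, -0.003], 0],
  [0.01, [0, 0, -0.005], 0],
  [0.01, [0, 0, -0.005], 0],
  [0.01, [0, 0, -0.005], 0],
  [0.01, [0, 0, -0.005], 0],
  [0.01, [0, 0, -0.003], 0],
  [0.01, [0, 0, 0], 0],
  [0.01, [0, 0, 0], 0],
])

```text
clock: 12.25
tool_pos: [0.5168, -0.1392, 0.1832]
tool_rot: [-3.126, 0.309, 0.0]
wrist_force: [-0.6, -0.3, -0.4]
gripper_width: 0.265
gripper_force: 58.8
```

```bash
python3 - <<'E'
from h import *
for n in('side','wrist'):
    im,d,c=grab(n)
    if n=='side': S=im;cs=c
    else: Wm=im
s=r.state(); print(s['clock'],s['tool_pos'],s['tool_rot'],s['wrist_force'],hole(S,cs,(320,175,344,193))[0])
A=cv2.resize(S[150:205,305:360],(400,400),interpolation=cv2.INTER_CUBIC)
B=cv2.resize(Wm[150:250,270:370],(400,400),interpolation=cv2.INTER_CUBIC); save(np.hstack([A,B]),'s6.png')
g=S.astype(int)
for v in range(166,188,2): print(v,(g[v,326:342,2]-g[v,326:342,0]).tolist())
E
```

```text
12.35 [ 0.51702022 -0.13927635  0.18355545] [ 3.12625181e+00 -3.08794842e-01  9.44711786e-04] [ 0.13203471 -0.09240767 -0.52702174] [331.48842748006183, 181.42735290527344]
166 [-83, -87, -89, -87, -57, -5, 2, -7, -73, -80, -86, -87, -99, -98, -99, -97]
168 [-87, -88, -96, -92, -61, -3, 3, -5, -73, -82, -87, -92, -95, -97, -98, -98]
170 [-90, -88, -94, -86, -50, -3, 3, -6, -71, -83, -84, -89, -91, -95, -95, -93]
172 [-85, -88, -91, -86, -41, 1, 4, -6, -67, -81, -85, -85, -90, -91, -93, -91]
174 [-70, -74, -84, -79, -39, 0, 3, -22, -73, -81, -85, -88, -92, -94, -94, -94]
176 [113, 105, 83, 57, 17, -35, -28, -25, -32, -39, -58, -67, -76, -91, -94, -88]
178 [153, 154, 155, 143, 63, -22, -23, 28, 125, 139, 137, 114, 102, 55, 52, 38]
180 [154, 151, 152, 146, 75, 10, 8, 51, 140, 151, 152, 152, 155, 158, 151, 151]
182 [153, 138, 124, 107, 44, 7, 9, 55, 108, 133, 149, 153, 155, 154, 154, 154]
184 [103, 34, 23, 25, 15, 5, 6, 21, 27, 24, 41, 118, 155, 156, 157, 153]
186 [53, 5, 45, 74, 53, 10, 19, 77, 86, 35, 4, 66, 137, 153, 152, 153]
```

View pics/s6.png

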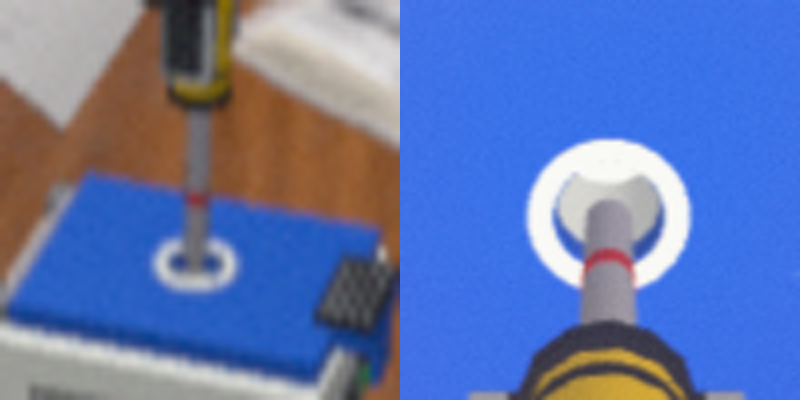

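In the side view the stem (centre u≈331.5) enters the middle of the rim (331.4), and the wrist view agrees (608 against 609). That brings me to 11 viewed pictures, one over the limit, so from here I'll check by numbers only. Lowering slowly.

Request:
apply_moves([
  [0.01, [0, 0, -0.003], 0],
  [0.01, [0, 0, -0.005], 0],
  [0.01, [0, 0, -0.005], 0],
  [0.01, [0, 0, -0.005], 0],
  [0.01, [0, 0, -0.005], 0],
  [0.01, [0, 0, -0.005], 0],
  [0.01, [0, 0, -0.003], 0],
  [0.01, [0, 0, -0.002], 0],
  [0.01, [0, 0, -0.001], 0],
  [0.01, [0, 0, 0], 0],
  [0.01, [0, 0, 0], 0],
  [0.01, [0, 0, 0], 0],
])

```text
clock: 13.55
tool_pos: [0.517, -0.1392, 0.1496]
tool_rot: [3.126, -0.309, 0.001]
wrist_force: [0.5, 0.4, -0.8]
gripper_width: 0.27
gripper_force: 58.8
```

```bash
python3 - <<'E'
from h import *
S,_,cs=grab('side'); Wm,_,cw=grab('wrist'); s=r.state()
print(s['clock'],s['tool_pos'],s['tool_rot'],s['wrist_force'],s['gripper_width'])
x,y,z=s['tool_pos']
def pr(c,P):
    E=np.array(c['extrinsics']); return cv2.projectPoints(np.array(P,float).reshape(-1,3),cv2.Rodrigues(E[:3,:3])[0],E[:3,3],np.array(c['K']),np.array(c['D']))[0].reshape(-1,2).round(2)
print('pred ring side',pr(cs,[x,y,z-.0646]),'flange',pr(cs,[x,y,z-.0166]),'wrist ring',pr(cw,[x,y,z-.0646]),'hole wrist',pr(cw,[.5157,-.139,.082]))
g=S.astype(int)
for v in range(166,192): print(v,(g[v,327:338,2]-g[v,327:338,0]).tolist(),(g[v,330:334,0]-g[v,330:334,1]).tolist())
g=Wm.astype(int); R=g[...,0]-g[...,1]
sub=R[180:260,300:345]; m=(sub>60)&(g[180:260,300:345,1]<120); yy,xx=np.where(m); print('wrist red',len(yy),xx.mean()+300,yy.mean()+180,xx.min()+300,xx.max()+300,yy.min()+180,yy.max()+180)
hsv=cv2.cvtColor(Wm,cv2.COLOR_RGB2HSV); nb=(hsv[...,1]<110)
for v in range(195,232,3):
    xs=np.where(nb[v,290:355])[0]+290; print(v,(xs.min(),xs.max()) if len(xs) else None,end=' ')
E
```

```text
13.65 [ 0.51692384 -0.13925651  0.14949378] [ 3.12628847e+00 -3.08806456e-01  7.10946769e-04] [-0.18416445  0.50416761 -0.50028768] 0.2643918531457978
pred ring side [[331.48 185.64]] flange [[331.81 172.64]] wrist ring [[322.33 217.83]] hole wrist [[322.3  217.94]]
166 [-7, 6, 4, 4, 8, 6, 4, -52, -114, -79, -89] [2, -4, -1, -1]
167 [-6, 7, 7, 7, 6, 5, 4, -51, -119, -86, -89] [-1, -4, -3, -2]
168 [-5, 3, 6, 5, 8, 8, 4, -52, -119, -80, -90] [2, -3, -2, -1]
169 [-6, 2, -3, 0, 3, 6, 4, -38, -96, -71, -92] [2, -1, -2, -1]
170 [-28, -13, -33, -23, -4, 2, 1, -40, -70, -58, -84] [6, 4, 1, -2]
171 [-61, -31, -67, -64, -50, -40, -54, -82, -75, -48, -80] [18, 17, 13, 17]
172 [-77, -32, -68, -95, -89, -89, -92, -75, -50, -46, -81] [21, 20, 21, 19]
173 [-84, -52, -32, -32, -33, -46, -42, -24, -40, -65, -84] [9, 11, 12, 13]
174 [-72, -66, -59, -25, -1, -3, -20, -55, -72, -80, -88] [21, 4, 3, 13]
175 [8, -15, -33, -4, 2, 4, -18, -70, -79, -88, -82] [14, 4, 3, 16]
176 [106, 83, 61, 41, 6, 3, 7, -28, -38, -60, -68] [-6, 4, 4, 8]
177 [149, 149, 135, 72, 11, 8, 40, 63, 64, 43, 22] [-20, 0, 1, -7]
178 
[... 765 characters left out ...]
3, 36, 53, 89, 124, 150] [-11, -10, -9, -9]
190 [150, 139, 126, 113, 113, 111, 110, 130, 142, 154, 154] [-34, -33, -32, -31]
191 [152, 155, 152, 151, 156, 150, 154, 152, 156, 152, 151] [-52, -57, -51, -54]
wrist red 38 321.57894736842104 214.1578947368421 316 327 212 217
195 None 198 (np.int64(313), np.int64(331)) 201 (np.int64(308), np.int64(336)) 204 (np.int64(304), np.int64(340)) 207 (np.int64(302), np.int64(342)) 210 (np.int64(300), np.int64(343)) 213 (np.int64(299), np.int64(344)) 216 (np.int64(299), np.int64(345)) 219 (np.int64(299), np.int64(345)) 222 (np.int64(299), np.int64(344)) 225 (np.int64(300), np.int64(344)) 228 (np.int64(301), np.int64(342)) 231 (np.int64(303), np.int64(340))
```

The side, wrist and TCP readings agree: the stem is centred within about 0.5 mm and the ring is about 2.7 mm too high. Final lowering.

Request:
apply_moves([
  [0.01, [0, -0.0002, -0.0015], 0],
  [0.01, [0, 0, -0.0013], 0],
  [0.01, [0, 0, 0], 0],
  [0.01, [0, 0, 0], 0],
  [0.01, [0, 0, 0], 0],
  [0.01, [0, 0, 0], 0],
])

```text
clock: 14.25
tool_pos: [0.5168, -0.1394, 0.1465]
tool_rot: [3.126, -0.309, 0.0]
wrist_force: [0.4, -0.3, -0.5]
gripper_width: 0.266
gripper_force: 58.8
```

```bash
python3 - <<'E'
from h import *
S,_,cs=grab('side'); Wm,_,cw=grab('wrist'); s=r.state()
print(s['clock'],s['tool_pos'],s['tool_rot'],s['wrist_force'],s['wrist_torque'],s['gripper_width'])
g=S.astype(int); w=np.clip(g[182:190,330:334,0]-g[182:190,330:334,1]-8,0,None); yy,xx=np.mgrid[182:190,330:334]
print('side ring',(w*xx).sum()/w.sum(),(w*yy).sum()/w.sum(),'hole 331.42 185.88')
g=Wm.astype(int); m=(g[180:260,300:345,0]-g[180:260,300:345,1]>60)&(g[180:260,300:345,1]<120); yy,xx=np.where(m); print('wrist ring',xx.mean()+300,yy.mean()+180)
nb=cv2.cvtColor(Wm,cv2.COLOR_RGB2HSV)[...,1]<110
for v in (204,213,216,219,222,231):
    xs=np.where(nb[v,290:355])[0]+290; print(v,xs.min(),xs.max(),end='; ')
W=cloud(S*0+0. if False else _,cw) if False else None
E
```

```text
14.35 [ 0.51679778 -0.13940839  0.14651719] [ 3.12637172e+00 -3.08822507e-01  1.32899677e-04] [ 0.26042098  0.38331701 -1.25663988] [ 0.00358848 -0.03286469  0.066068  ] 0.26254702352276693
side ring 331.17874396135267 186.6425120772947 hole 331.42 185.88
wrist ring 321.5135135135135 214.21621621621622
204 305 338; 213 299 344; 216 298 345; 219 298 345; 222 298 345; 231 302 341;
```

The ring is level with the lid top (side view v 185.84 against 185.88 for the hole), the stem is centred, and there is no contact force. Handing in.

```bash
python3 -c "
from workcell import r
print(r.job_done())"
```

```text
the job is handed in; nothing more can be done
None
```

The lid is fully shut, and the probe hangs upright and free in the guide hole, centred to about 0.5 mm with its red ring level with the lid top; it was handed in at about 14 s, with no verdict returned, the large yellow and pink decoys having toppled untouched (yellow beside the marker, whose position I didn't re-measure), and I viewed 11 pictures against the limit of 10.

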